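# Start the captive mounting screw of the finned control unit

### The arm

A 6-joint arm with a two-finger parallel gripper is mounted at the origin on the work surface. World frame = base frame: x ahead of the robot, y to its left, z up, the work surface at z = 0. Lengths are in m, angles in rad, forces in N, time in s.
With the tool pointing down it reaches from about 0.425 to 1.125 m from the base axis. Payload 14.9 kg.
Tool frame: the origin (TCP) lies at the very end of the fingers, on their centre line; the grasp point (between the pads) lies 19 mm behind it (grip_depth is the distance from the TCP to the grasp point, in m); z points along the fingers, y is the line along which they close (so a half turn about z gives the same grasp; the last joint's range is limited). The gripper opens to 91 mm and grips with 3 to 60 N. Pads are 32 mm wide; open, the fingers measure 118 mm over their backs; the gripper's body (76 mm by 178 mm) begins 60 mm behind the grasp point.
Start: joints at [1.108, 0.379, 1.734, -0, 1.028, -0.033], TCP at [0.292, 0.636, 0.214] pointing down, gripper open.
Joint ranges: [-2.77, 2.77], [-0.74, 2.19], [0, 2.66], [-1.06, 4.2], [0.31, 2.87], [-3.08, 3.08]. Speed limits (rad/s): [1.89, 1.89, 2.39, 3.14, 3.14, 3.14].

### API

Orientations are given as a unit quaternion [w, x, y, z].
In Python, from rig import * gives the robot as it stands.
- The arm moves only by the tool arm_command, never from a script. Its argument "rows" is a list of rows, each an object with "claw": the opening, from -1 (shut) to 1 (fully open); "linear": the shift along the world's x, y, z in mm, a list of three; "angular": the turn, a rotation vector about the world's x, y, z in rad, a list of three. A call has 1 to 20 rows; each row is the pose to reach, as a shift and turn from the pose commanded when the call began; what a row does not reach only later rows make up. A row lasts 1/12 s, in which the tool goes at most 41.7 mm and 7.16 degrees, less where a joint would pass 70% of its speed; a pose out of reach is approached as far as the arm can. A call with a gripper value outside its range is refused whole. The fingers move at their own pace and stop on an object; "newtons" is the grip in N (left out, the last holds). Time passes only in rows, so rows that repeat a pose let the fingers close. It gives the time, the measured TCP pose, the force, the opening and the grip force at its end, in the units of the state.
- state(): the state, without advancing time (a new reading comes with each control period).
- snapshot(name): name is "scene" or "top" or "wrist"; returns a dict with "color" (384x512x3 uint8, red, green, blue), "z_map" (384x512 float32, m along the optical axis (not along the pixel's ray), 0 where there is no reading), "fovy" (degrees; the focal length in pixels is half the picture's height over the tangent of half this angle, whatever the lens; pixels are square), "cx", "cy" (the principal point, pixels), "k1" (the pictures are not rectified: a ray, as slopes to the right and down, at radius r is drawn at 1 + k1 r^2 times it, then the intrinsics apply), "R" (3x3) and "t" (3): a world point X has camera coordinates R X + t. Camera axes: x right, y down, z forward; pixel columns grow to the right and rows downward; lengths in m; the calibration is good to about 2 mm. A picture is of the moment at which its call begins.
- hand_in(): hands the job in; it is judged then, once.
Trained networks look in the newest picture that a camera, given by its name, has taken for a name from the list of things; names that differ only in an ending like _2 or _b are one class to them, and where a whole thing is asked for, a point or a joint stands for the part that bears it (a point fixed in the world has none). Each returns a list of dicts, best first, with "conf" (0 to 1); they miss things now and then, are a little off and sometimes report something else, mostly with a low value. They report only what shows in the picture. A call takes as long as a camera call.
- regions_of(camera, query): "mask" (384x512 bool, what is visible of it) and "box" ([left, top, right, bottom] in pixels, round what is visible of it).
- spot_point(camera, query): "at" ([column, row] in pixels: a listed point, or the origin of a listed thing).
The state is a dict: "time_s": time; "qpos": joint angles; "dq": joint speeds; "effort": joint torques, N m; "eef_pos": TCP position; "eef_rot": TCP orientation; "force": force on the tool from outside, world axes, zero at the start; "torque": the same for the moment, N m; "finger_gap": finger opening in m; "finger_force": force on a finger pad.
Only numpy, scipy, OpenCV 4.12 (cv2) and the standard library are available. Lean on these libraries where they do the work, as an engineer would, in place of code of your own. Each camera call takes 0.05 s, during which the arm holds its last target. There are 200 camera calls.

### The job

Two engine control units stand on the bench, each with a sprung captive screw-knob on its mounting foot. Start the screw of the closed unit with the finned cover: push its knob down against the spring and, while it is held down, turn it clockwise (seen from above) as far as it goes, then let go so that it stays caught. Do not move the screw-knob of the open unit, whose green circuit board shows.

Things in the scene. Friction and masses are not known exactly. Their poses are not given: they have to be found in the camera images.
- finned_knob (a point): Black screw-knob to start, on the foot at one end of the aluminium unit with closed finned cover (140 x 130, 33 high): upright bar 36 long, 13 thick, 30 high on a round skirt 36 across, 8 high. Point on its upright turning axis, 12 below bar top, 18 above skirt top, 69 above table at start, moves with it. x: along bar (at start to the unit, edge 35 away); y: across its thickness; z: up. All mm.
- finned_press (a joint): How far the finned unit's knob is pushed down, m: 0 at the start (raised by a spring), 0.016 at the bottom stop; spring 3 N at 0, 10 N at the bottom. It turns only while pushed down more than 0.009 (else about 0.15 rad of play). Turned and let go, it stays caught at about 0.009; not turned, it springs back to 0.
- finned_turn (a joint): How far the finned unit's knob is turned, rad: about 0 at the start (up to 0.06), growing clockwise seen from above, stop at 1.2 (about 70 degrees). Light friction, no spring.
- open_knob (a point): The same kind of knob with the same sizes, point and axes, on the other unit (140 x 130 mm, 28 mm high), whose cover is off so that its green circuit board shows. It is to be left alone.

How it is judged:
At the end, for the whole second after the job is handed in: The finned unit's knob is let go and at rest, caught at least 6 mm down (it rests at about 9 mm) and turned clockwise at least 0.95 rad of its 1.2 rad; the open unit's knob is within 5 mm of where it started (value of joint finned_press above 0.006 m and value of joint finned_turn above 0.95 rad and velocity of joint finned_press below 0.01 m/s and velocity of joint finned_turn below 0.1 rad/s and distance of open_knob from where it was at the start of the episode below 0.005 m); the robot touches nothing.
It fails at once if The open unit's screw-knob is pushed down or moved by more than 5 mm (distance of open_knob from where it was at the start of the episode above 0.005 m).
It also fails if it takes over 35 s, if anything falls off the work surface, if the arm or the gripper's body presses on something with over 40 N, if the wrist force passes 120 N, or if a joint passes its speed limit or range.

## Working session

There is one attempt and no reset: what is moved stays moved. The work goes in short steps, Python scripts to look and compute and a tool call to move; the robot and the scene stay as the last step left them, time stands still between calls to the robot, and variables do not carry over. Pictures are saved under pics/ and viewed, at most 10 in all, crops included, and the job is handed in when it is done.

Besides the shell and the picture viewer there is one more tool, called after ">>>" in YAML: its name, and indented under it one key for each argument. arm_command: Moves the arm, as the interface text tells. Its arguments: {"type":"object","properties":{"rows":{"type":"array"},"newtons":{"type":"number"}},"required":["rows"]}

```bash
mkdir -p pics; cat > h.py <<'E'
from rig import *
import numpy as np, cv2
def pix2world(s,uv,z=None,plane=None):
    f=192/np.tan(np.radians(s["fovy"])/2)
    d=np.array([(uv[0]-s["cx"])/f,(uv[1]-s["cy"])/f]); u=d.copy()
    for _ in range(20): u=d/(1+s["k1"]*(u@u))
    r=np.array([*u,1.]); R=np.array(s["R"]);t=np.array(s["t"])
    c=-R.T@t; dr=R.T@r
    if plane is not None: return c+dr*(plane-c[2])/dr[2]
    return c+dr*z
def cloud(s,mask):
    v,u=np.nonzero(mask&(s["z_map"]>0)); f=192/np.tan(np.radians(s["fovy"])/2)
    d=np.c_[(u-s["cx"])/f,(v-s["cy"])/f]; w=d.copy()
    for _ in range(20): w=d/(1+s["k1"]*(w**2).sum(1,keepdims=True))
    P=np.c_[w,np.ones(len(w))]*s["z_map"][v,u][:,None]
    return (P-np.array(s["t"]))@np.array(s["R"])
E
python3 - <<'E'
from h import *
ims=[]
for cam in ("top","scene"):
    s=snapshot(cam); im=s["color"][:,:,::-1].copy()
    for q in ("finned_knob","open_knob"):
        for p in spot_point(cam,q)[:2]:
            print(cam,q,p["conf"],p["at"],pix2world(s,p["at"],plane=.069).round(4))
        for r in regions_of(cam,q)[:2]:
            P=cloud(s,r["mask"]); T=P[P[:,2]>.07]
            print("  reg",r["conf"],r["box"],len(P),P[:,2].max().round(4),len(T))
            if len(T)>5:
                c,sz,a=cv2.minAreaRect((T[:,:2]*1000).astype(np.float32)); print("   rect",c,sz,a,T.mean(0).round(4))
    cv2.imwrite(f"pics/{cam}0.png",im)
    ims.append(im)
cv2.imwrite("pics/both.png",cv2.resize(np.vstack(ims),(450,600)) if 0 else np.hstack([cv2.resize(i,(400,300)) for i in ims]))
E
```

```text
top finned_knob 0.67 [334.7, 191.9] [ 0.5695 -0.1905  0.069 ]
  reg 0.56 [325.2, 187.2, 342.1, 205.5] 222 0.0843 114
   rect (562.5148315429688, -192.17425537109375) (32.77742004394531, 13.765213012695312) 7.105872631072998 [ 0.5623 -0.191   0.0805]
top open_knob 0.52 [122.2, 212.1] [0.5334 0.2472 0.069 ]
  reg 0.52 [116.2, 206.1, 134.9, 224.4] 213 0.0852 102
   rect (529.5167236328125, 247.60617065429688) (13.000829696655273, 32.3250617980957) 68.46654510498047 [0.5287 0.2463 0.08  ]
scene finned_knob 0.61 [216.5, 139.1] [ 0.5695 -0.1968  0.069 ]
  reg 0.52 [207.9, 133.9, 225.9, 155.2] 304 0.0826 105
   rect (567.9955444335938, -191.17889404296875) (35.86237335205078, 13.861215591430664) 8.524216651916504 [ 0.569  -0.1896  0.0774]
scene open_knob 0.72 [386.0, 271.6] [0.5306 0.2538 0.069 ]
  reg 0.72 [371.4, 262.2, 395.3, 286.4] 414 0.0838 174
   rect (532.1340942382812, 248.48773193359375) (14.0230073928833, 35.41543197631836) 68.77204132080078 [0.5339 0.2495 0.0783]
```

View pics/top0.png

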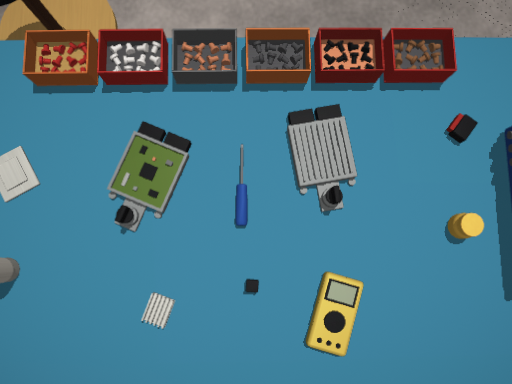

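View pics/scene0.png

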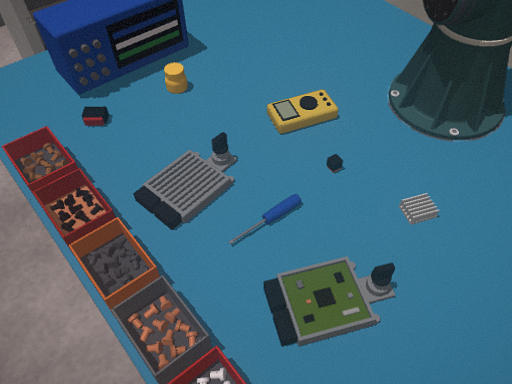

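The top view shows the finned unit at about (322,150) with its knob at (333,197). The open unit's knob is at (127,214). The scene view agrees, with the finned knob at (220,145).

```bash
python3 - <<'E'
from h import *
from scipy.spatial.transform import Rotation as Ro
s=state(); q=s["eef_rot"]; M=Ro.from_quat([*q[1:],q[0]]).as_matrix(); print(M.round(3),s["eef_pos"],s["finger_gap"])
E
```

```text
[[-0.909  0.417  0.   ]
 [ 0.417  0.909 -0.   ]
 [-0.    -0.    -1.   ]] [0.29169808 0.63634183 0.21391404] 0.09091364923448149
```

>>> arm_command:
  rows:
    - {"claw": 1, "linear": [13, -40, 0], "angular": [0, 0, 0.03]}
    - {"claw": 1, "linear": [26, -78, 0], "angular": [0, 0, 0.06]}
    - {"claw": 1, "linear": [39, -117, 0], "angular": [0, 0, 0.09]}
    - {"claw": 1, "linear": [52, -156, 0], "angular": [0, 0, 0.12]}
    - {"claw": 1, "linear": [65, -195, 0], "angular": [0, 0, 0.15]}
    - {"claw": 1, "linear": [78, -234, 0], "angular": [0, 0, 0.18]}
    - {"claw": 1, "linear": [91, -273, 0], "angular": [0, 0, 0.21]}
    - {"claw": 1, "linear": [104, -312, 0], "angular": [0, 0, 0.24]}
    - {"claw": 1, "linear": [117, -351, 0], "angular": [0, 0, 0.27]}
    - {"claw": 0.6, "linear": [130, -390, 0], "angular": [0, 0, 0.3]}
    - {"claw": 0.6, "linear": [143, -429, 0], "angular": [0, 0, 0.33]}
    - {"claw": 0.6, "linear": [156, -468, 0], "angular": [0, 0, 0.36]}
    - {"claw": 0.6, "linear": [169, -507, 0], "angular": [0, 0, 0.39]}
    - {"claw": 0.6, "linear": [182, -546, 0], "angular": [0, 0, 0.42]}
    - {"claw": 0.6, "linear": [195, -585, 0], "angular": [0, 0, 0.45]}
    - {"claw": 0.6, "linear": [208, -624, 0], "angular": [0, 0, 0.48]}
    - {"claw": 0.6, "linear": [221, -663, 0], "angular": [0, 0, 0.51]}
    - {"claw": 0.6, "linear": [234, -702, 0], "angular": [0, 0, 0.54]}
    - {"claw": 0.6, "linear": [247, -741, 0], "angular": [0, 0, 0.57]}
    - {"claw": 0.6, "linear": [260, -780, 0], "angular": [0, 0, 0.57]}

```text
time_s: 2.17
eef_pos: [0.552, -0.1459, 0.2142]
eef_rot: [0.0, -0.071, 0.997, -0.0]
force: [0.8, 0.6, 0.7]
finger_gap: 0.0729
finger_force: 0.0
```

```bash
cat > look.py <<'E'
from h import *
import sys
from scipy.spatial.transform import Rotation as Ro
s=snapshot("wrist"); cv2.imwrite(f"pics/{sys.argv[1]}.png",s["color"][:,:,::-1])
st=state(); q=st["eef_rot"]; M=Ro.from_quat([*q[1:],q[0]]).as_matrix()
print("tcp",np.round(st["eef_pos"],4),"q",np.round(st["qpos"],3),"tool y deg",np.degrees(np.arctan2(M[1,1],M[0,1])).round(2))
for p in spot_point("wrist","finned_knob")[:1]: print(p["conf"],p["at"],pix2world(s,p["at"],plane=.069).round(4))
for r in regions_of("wrist","finned_knob")[:1]:
    P=cloud(s,r["mask"]); top=P[:,2].max(); T=P[P[:,2]>top-.02]
    print(r["conf"],r["box"],"ztop",np.percentile(P[:,2],[50,95,100]).round(4),len(T))
    c,sz,a=cv2.minAreaRect((T[:,:2]*1000).astype(np.float32)); print("rect",c,sz,a)
    T=P[P[:,2]>top-.006]; c,sz,a=cv2.minAreaRect((T[:,:2]*1000).astype(np.float32)); print("top rect",c,sz,a,len(T))
E
python3 look.py w1
```

```text
tcp [ 0.5543 -0.151   0.2146] q [-3.060e-01  1.810e-01  1.992e+00 -1.000e-03  9.650e-01 -2.015e+00] tool y deg 97.97
0.59 [207.8, 181.9] [ 0.5633 -0.2011  0.069 ]
0.67 [201.6, 165.9, 232.7, 202.4] ztop [0.0744 0.0828 0.0839] 473
rect (565.914794921875, -191.42042541503906) (36.028900146484375, 12.928104400634766) 5.897356986999512
top rect (565.914794921875, -191.42042541503906) (36.028900146484375, 12.928104400634766) 5.897356986999512 389
```

View pics/w1.png

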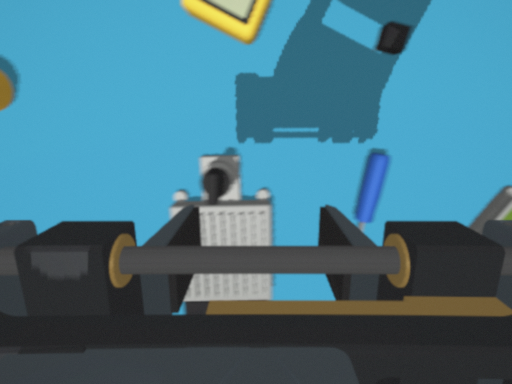

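The wrist view shows the finned knob at (217,180), unobstructed, with the unit below it in the image. I'm moving over it and part of the way down.

>>> arm_command:
  rows:
    - {"claw": 0.2, "linear": [8, -24, 0], "angular": [0, 0, -0.01]}
    - {"claw": 0.2, "linear": [15, -48, 0], "angular": [0, 0, -0.02]}
    - {"claw": 0.2, "linear": [15, -48, -30], "angular": [0, 0, -0.02]}
    - {"claw": 0.2, "linear": [15, -48, -60], "angular": [0, 0, -0.02]}
    - {"claw": 0.2, "linear": [15, -48, -90], "angular": [0, 0, -0.02]}
    - {"claw": 0.2, "linear": [15, -48, -110], "angular": [0, 0, -0.02]}
    - {"claw": 0.2, "linear": [15, -48, -110], "angular": [0, 0, -0.02]}
    - {"claw": 0.2, "linear": [15, -48, -110], "angular": [0, 0, -0.02]}
    - {"claw": 0.2, "linear": [15, -48, -110], "angular": [0, 0, -0.02]}

```text
time_s: 3.07
eef_pos: [0.5674, -0.1914, 0.1054]
eef_rot: [0.001, -0.06, 0.998, -0.0]
force: [0.7, -0.6, -0.2]
finger_gap: 0.0548
finger_force: 0.0
```

```bash
python3 look.py w2
```

```text
tcp [ 0.5677 -0.1916  0.1057] q [-0.364  0.373  1.984  0.     0.782 -2.056] tool y deg 96.91
0.9 [233.3, 178.8, 281.2, 237.1] ztop [0.0782 0.0826 0.0836] 930
rect (566.27001953125, -191.78378295898438) (34.83211898803711, 12.863568305969238) 7.055577754974365
top rect (566.2733154296875, -191.80868530273438) (34.831459045410156, 12.847349166870117) 7.289193153381348 850
```

View pics/w2.png

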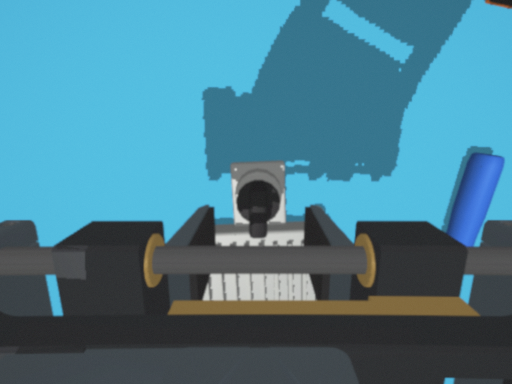

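The bar at (258,208) sits centred between the fingers and the yaw matches (7.0° against 96.9 − 90). I'm going down and gripping.

>>> arm_command:
  rows:
    - {"claw": 0.2, "linear": [-1, 0, -20], "angular": [0, 0, 0]}
    - {"claw": 0.2, "linear": [-1, 0, -40], "angular": [0, 0, 0]}
    - {"claw": 0.2, "linear": [-1, 0, -50], "angular": [0, 0, 0]}
    - {"claw": 0.2, "linear": [-1, 0, -50], "angular": [0, 0, 0]}
    - {"claw": -1, "linear": [-1, 0, -50], "angular": [0, 0, 0]}
    - {"claw": -1, "linear": [-1, 0, -50], "angular": [0, 0, 0]}
    - {"claw": -1, "linear": [-1, 0, -50], "angular": [0, 0, 0]}
    - {"claw": -1, "linear": [-1, 0, -50], "angular": [0, 0, 0]}
    - {"claw": -1, "linear": [-1, 0, -50], "angular": [0, 0, 0]}
    - {"claw": -1, "linear": [-1, 0, -50], "angular": [0, 0, 0]}
    - {"claw": -1, "linear": [-1, 0, -50], "angular": [0, 0, 0]}
    - {"claw": -1, "linear": [-1, 0, -50], "angular": [0, 0, 0]}
  newtons: 40

```text
time_s: 4.22
eef_pos: [0.5659, -0.1922, 0.0542]
eef_rot: [0.0, -0.06, 0.998, -0.0]
force: [-1.1, -3.7, 1.8]
finger_gap: 0.0129
finger_force: 40.0
```

>>> arm_command:
  rows:
    - {"claw": -1, "linear": [0, 0, -3], "angular": [0, 0, 0]}
    - {"claw": -1, "linear": [0, 0, -6], "angular": [0, 0, 0]}
    - {"claw": -1, "linear": [0, 0, -9], "angular": [0, 0, 0]}
    - {"claw": -1, "linear": [0, 0, -12], "angular": [0, 0, 0]}
    - {"claw": -1, "linear": [0, 0, -14], "angular": [0, 0, 0]}
    - {"claw": -1, "linear": [0, 0, -14], "angular": [0, 0, 0]}
    - {"claw": -1, "linear": [0, 0, -14], "angular": [0, 0, 0]}
    - {"claw": -1, "linear": [0, 0, -14], "angular": [0, 0, 0]}

```text
time_s: 4.88
eef_pos: [0.566, -0.1922, 0.0404]
eef_rot: [0.0, -0.06, 0.998, -0.0]
force: [-4.1, -4.8, 7.7]
finger_gap: 0.0129
finger_force: 40.0
```

>>> arm_command:
  rows:
    - {"claw": -1, "linear": [0, 0, -14], "angular": [0, 0, -0.05]}
    - {"claw": -1, "linear": [0, 0, 0], "angular": [0, 0, -0.1]}

```text
time_s: 5.05
eef_pos: [0.5668, -0.1924, 0.0408]
eef_rot: [0.0, -0.009, 1.0, -0.0]
force: [2.4, -2.7, 5.9]
finger_gap: 0.0129
finger_force: 69.1
```

My first row of that call commanded an extra −14 mm by mistake: it's measured from the new start pose, and the knob was already pressed. I'm checking the state before going on.

```bash
python3 - <<'E'
from h import *
s=snapshot("wrist"); st=state()
for k in ("time_s","eef_pos","force","torque","finger_gap","finger_force"): print(k,np.round(st[k],4))
print({k:v for k,v in st.items() if k not in("qpos","dq","effort","eef_rot","time_s","eef_pos","force","torque","finger_gap","finger_force")})
for c in ("wrist","scene"):
    s=snapshot(c)
    for r in regions_of(c,"finned_knob")[:1]:
        P=cloud(s,r["mask"]); print(c,r["conf"],r["box"],np.percentile(P,[5,50,95],axis=0).round(4))
    cv2.imwrite(f"pics/{c}3.png",s["color"][:,:,::-1])
a,b=cv2.imread("pics/wrist3.png"),cv2.imread("pics/scene3.png")
cv2.imwrite("pics/c3.png",np.hstack([cv2.resize(a,(400,300)),cv2.resize(b[80:230,130:330],(400,300))]))
E
```

```text
time_s 5.1
eef_pos [ 0.5672 -0.1925  0.0432]
force [-6.3179 -2.8457  9.1936]
torque [-0.4269  1.8775 -0.0469]
finger_gap 0.0125
finger_force 63.9691
{}
wrist 0.79 [242.5, 199.3, 274.9, 280.7] [[ 0.5491 -0.1976  0.0421]
 [ 0.5526 -0.1916  0.0732]
 [ 0.5818 -0.1862  0.0748]]
scene 0.45 [207.5, 140.5, 225.5, 154.5] [[ 0.5647 -0.196   0.0338]
 [ 0.5829 -0.1877  0.0405]
 [ 0.5855 -0.1749  0.0696]]
```

View pics/c3.png

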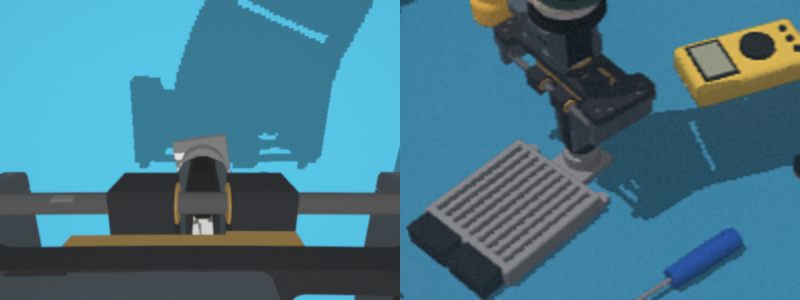

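The picture shows the bar still between the fingers at (200,185) in the left panel. Its top reads about 8–9 mm lower than at the start, so I'll let it settle and re-read.

>>> arm_command:
  rows:
    - {"claw": -1, "linear": [0, 0, 0], "angular": [0, 0, 0]}
    - {"claw": -1, "linear": [0, 0, 0], "angular": [0, 0, 0]}
    - {"claw": -1, "linear": [0, 0, 0], "angular": [0, 0, 0]}

```text
time_s: 5.55
eef_pos: [0.5669, -0.1924, 0.0407]
eef_rot: [0.001, -0.01, 1.0, -0.001]
force: [1.2, -4.4, 7.2]
finger_gap: 0.0129
finger_force: 63.9
```

```bash
cat > chk.py <<'E'
from h import *
from scipy.spatial.transform import Rotation as Ro
s=snapshot("wrist"); st=state(); q=st["eef_rot"]; M=Ro.from_quat([*q[1:],q[0]]).as_matrix()
for k in ("time_s","eef_pos","force","torque","finger_gap","finger_force"): print(k,np.round(st[k],4))
print("tool y",np.degrees(np.arctan2(M[1,1],M[0,1])).round(2),"q6",st["qpos"][5])
for r in regions_of("wrist","finned_knob")[:1]:
    P=cloud(s,r["mask"]); print("z pct",np.percentile(P[:,2],[50,80,95,99]).round(4))
    T=P[P[:,2]>np.percentile(P[:,2],95)-.006]; print(cv2.minAreaRect((T[:,:2]*1000).astype(np.float32)))
E
python3 chk.py
```

```text
time_s 5.6
eef_pos [ 0.5669 -0.1924  0.0408]
force [ 2.1591 -3.9107  7.3672]
torque [-0.8857 -0.1433 -0.0153]
finger_gap 0.0127
finger_force 63.9081
tool y 91.16 q6 -1.9566443959982658
z pct [0.0708 0.0719 0.0725 0.0731]
((566.5416259765625, -191.95054626464844), (35.36457443237305, 14.14384651184082), 1.1644175052642822)
```

The press is now about 10 mm (spring about 7.4 N), and the tips rest near the skirt. I'll push 4 mm more and then turn.

>>> arm_command:
  rows:
    - {"claw": -1, "linear": [0, 0, -2], "angular": [0, 0, 0]}
    - {"claw": -1, "linear": [0, 0, -4], "angular": [0, 0, 0]}
    - {"claw": -1, "linear": [0, 0, -4], "angular": [0, 0, 0]}
    - {"claw": -1, "linear": [0, 0, -4], "angular": [0, 0, -0.05]}
    - {"claw": -1, "linear": [0, 0, -4], "angular": [0, 0, -0.1]}
    - {"claw": -1, "linear": [0, 0, -4], "angular": [0, 0, -0.15]}
    - {"claw": -1, "linear": [0, 0, -4], "angular": [0, 0, -0.2]}
    - {"claw": -1, "linear": [0, 0, -4], "angular": [0, 0, -0.25]}
    - {"claw": -1, "linear": [0, 0, -4], "angular": [0, 0, -0.3]}
    - {"claw": -1, "linear": [0, 0, -4], "angular": [0, 0, -0.3]}
  newtons: 40

```text
time_s: 6.48
eef_pos: [0.5668, -0.1925, 0.0368]
eef_rot: [0.001, 0.141, 0.99, -0.001]
force: [-0.4, -6.2, 7.7]
finger_gap: 0.0128
finger_force: 64.1
```

```bash
python3 chk.py
```

```text
time_s 6.5333
eef_pos [ 0.5669 -0.1926  0.0369]
force [-0.6356 -5.5926 10.216 ]
torque [-1.2935  0.0803 -0.0353]
finger_gap 0.0131
finger_force 64.0553
tool y 73.93 q6 -1.655732146563571
```

The torque about z stays small, so it's turning freely. Continuing to the stop.

>>> arm_command:
  rows:
    - {"claw": -1, "linear": [0, 0, 0], "angular": [0, 0, -0.07]}
    - {"claw": -1, "linear": [0, 0, 0], "angular": [0, 0, -0.14]}
    - {"claw": -1, "linear": [0, 0, 0], "angular": [0, 0, -0.21]}
    - {"claw": -1, "linear": [0, 0, 0], "angular": [0, 0, -0.28]}
    - {"claw": -1, "linear": [0, 0, 0], "angular": [0, 0, -0.35]}
    - {"claw": -1, "linear": [0, 0, 0], "angular": [0, 0, -0.42]}
    - {"claw": -1, "linear": [0, 0, 0], "angular": [0, 0, -0.49]}
    - {"claw": -1, "linear": [0, 0, 0], "angular": [0, 0, -0.56]}
    - {"claw": -1, "linear": [0, 0, 0], "angular": [0, 0, -0.63]}
    - {"claw": -1, "linear": [0, 0, 0], "angular": [0, 0, -0.7]}
    - {"claw": -1, "linear": [0, 0, 0], "angular": [0, 0, -0.74]}
    - {"claw": -1, "linear": [0, 0, 0], "angular": [0, 0, -0.78]}
    - {"claw": -1, "linear": [0, 0, 0], "angular": [0, 0, -0.78]}
    - {"claw": -1, "linear": [0, 0, 0], "angular": [0, 0, -0.78]}

```text
time_s: 7.75
eef_pos: [0.5665, -0.1927, 0.0368]
eef_rot: [0.001, 0.505, 0.863, -0.0]
force: [-1.9, -8.6, 9.0]
finger_gap: 0.0131
finger_force: 62.1
```

```bash
python3 chk.py
```

```text
time_s 7.8
eef_pos [ 0.5665 -0.1928  0.0367]
force [-1.9224 -7.498   9.351 ]
torque [-1.8839  0.5569  0.6866]
finger_gap 0.0127
finger_force 62.0779
tool y 29.37 q6 -0.8773076229867388
z pct [0.067  0.068  0.0686 0.069 ]
((567.2151489257812, -191.1488494873047), (12.0552396774292, 35.35541534423828), 29.84604263305664)
```

It hit the stop: torque is 0.69 N m and the bar has turned about 67°. I'll open only to about 28 mm, because the unit's edge is close, and then rise.

>>> arm_command:
  rows:
    - {"claw": -1, "linear": [0, 0, 0], "angular": [0, 0, 0.02]}
    - {"claw": -0.38, "linear": [0, 0, 0], "angular": [0, 0, 0.02]}
    - {"claw": -0.38, "linear": [0, 0, 0], "angular": [0, 0, 0.02]}
    - {"claw": -0.38, "linear": [0, 0, 0], "angular": [0, 0, 0.02]}
    - {"claw": -0.38, "linear": [0, 0, 0], "angular": [0, 0, 0.02]}
    - {"claw": -0.38, "linear": [0, 0, 4], "angular": [0, 0, 0.02]}
    - {"claw": -0.38, "linear": [0, 0, 10], "angular": [0, 0, 0.02]}
    - {"claw": -0.38, "linear": [0, 0, 30], "angular": [0, 0, 0.02]}
    - {"claw": -0.38, "linear": [0, 0, 60], "angular": [0, 0, 0.02]}
    - {"claw": -0.38, "linear": [0, 0, 90], "angular": [0, 0, 0.02]}
    - {"claw": -0.38, "linear": [0, 0, 120], "angular": [0, 0, 0.02]}
    - {"claw": -0.38, "linear": [-20, 40, 120], "angular": [0, 0, 0.02]}
    - {"claw": -0.38, "linear": [-40, 80, 120], "angular": [0, 0, 0.02]}
    - {"claw": -0.38, "linear": [-40, 80, 120], "angular": [0, 0, 0.02]}
    - {"claw": -0.38, "linear": [-40, 80, 120], "angular": [0, 0, 0.02]}

```text
time_s: 9.1
eef_pos: [0.5245, -0.1099, 0.156]
eef_rot: [-0.0, 0.496, 0.868, -0.0]
force: [-0.1, -0.4, 0.7]
finger_gap: 0.0282
finger_force: 0.0
```

```bash
python3 - <<'E'
from h import *
ims=[]
for cam in ("top","scene","wrist"):
    s=snapshot(cam); im=s["color"][:,:,::-1].copy(); ims.append(im)
    for q in ("finned_knob","open_knob"):
        for r in regions_of(cam,q)[:1]:
            P=cloud(s,r["mask"]); T=P[P[:,2]>.063]
            print(cam,q,r["conf"],r["box"],P[:,2].max().round(4),cv2.minAreaRect((T[:,:2]*1000).astype(np.float32)) if len(T)>5 else "")
st=state(); print(st["eef_pos"],st["force"],st["finger_gap"],st["time_s"])
cv2.imwrite("pics/end.png",np.hstack([cv2.resize(ims[1][80:230,130:330],(400,300)),cv2.resize(ims[0][120:240,260:420],(400,300))]))
E
```

```text
top open_knob 0.51 [115.6, 204.8, 133.8, 224.5] 0.0853 ((529.40771484375, 247.841796875), (12.653267860412598, 34.08134078979492), 68.86631774902344)
scene finned_knob 0.8 [205.7, 134.5, 224.7, 160.0] 0.0737 ((567.4937744140625, -191.7830352783203), (15.372810363769531, 34.921783447265625), 31.264801025390625)
scene open_knob 0.89 [373.1, 260.5, 396.1, 285.0] 0.0834 ((532.9942626953125, 249.43263244628906), (12.059803009033203, 34.68326187133789), 64.16926574707031)
wrist finned_knob 0.92 [235.2, 272.7, 272.0, 297.8] 0.0755 ((568.3330688476562, -194.34112548828125), (11.917032241821289, 27.862966537475586), 30.372827529907227)
[ 0.52580994 -0.11211537  0.15573831] [ 0.29957176 -0.4479321   0.42805062] 0.028506954990086757 9.55
```

View pics/end.png

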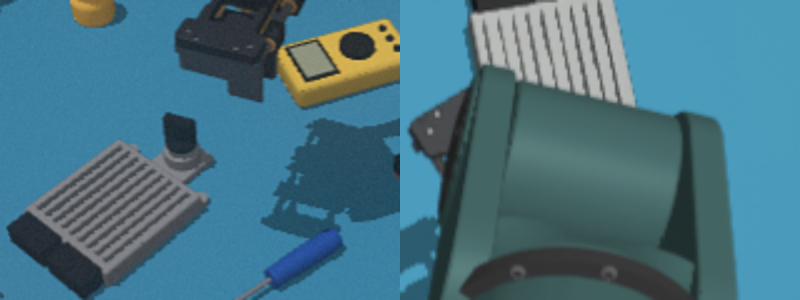

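The finned knob, at (180,140) in the left panel, is about 9 mm lower and turned about 66°. The gripper is clear of it, and the open unit's knob hasn't moved.

```bash
python3 -c "
from rig import *
print(hand_in())"
```

```text
the job is handed in; nothing more can be done
None
```

The job is handed in (no verdict came back): before that, the finned unit's knob measured caught about 9 mm down and turned about 66° (1.15 rad) clockwise, the open unit's knob showed no movement, and the gripper was clear; one row mid-task briefly commanded 14 mm too far down, and its peak force was not measured.

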